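# Pick out the fuller hardware jar

## Task

One of the two screw-top jars in the wooden rack holds far more hardware than the other. Starting with the red-capped jar and then the white-capped one, screw its cap fully down while it stands in the rack, lift it clear of the rack and hold it still for a moment to feel its weight, and set it back in its well (the second may stay in hand if it is the heavier). Finish still gripping the heavier jar, upright and still, a hand's width above the middle of the round blue mat, with the lighter one standing in the rack, both caps screwed down and everything else on the bench left where it was.

Things in the scene. Friction and masses are not known exactly. Their poses are not given: they have to be found in the camera images.
- jar_red: jar with a red screw cap: opaque grey square body 50 x 50 mm, 66 mm high, 102 mm with its cap. Origin: centre of the underside, z up, x and y parallel to its sides. Stands in either well of the rack. The jars differ only in cap colour and hidden contents: one weighs 0.5 to 0.6 kg, the other 0.2 to 0.33 kg; either colour may be the heavier
- jar_white: jar with a white screw cap: opaque grey square body 50 x 50 mm, 66 mm high, 102 mm with its cap. Origin: centre of the underside, z up, x and y parallel to its sides. Stands in either well of the rack. The jars differ only in cap colour and hidden contents: one weighs 0.5 to 0.6 kg, the other 0.2 to 0.33 kg; either colour may be the heavier
- cap_red (a joint): turn of the red cap on its jar: 0 = fully down at a firm stop, growing (rad) anticlockwise seen from above, to 1.6; starts 0.6 to 1.2. Turns at 0.15 N m, stays where left, never comes off: the jar is lifted by it. Fully down, the black stripe on its top points at the black dot on a corner of the jar's shoulder. Turned past the stop it slips in the fingers
- cap_white (a joint): turn of the white cap on its jar: 0 = fully down at a firm stop, growing (rad) anticlockwise seen from above, to 1.6; starts 0.6 to 1.2. Turns at 0.15 N m, stays where left, never comes off: the jar is lifted by it. Fully down, the black stripe on its top points at the black dot on a corner of the jar's shoulder. Turned past the stop it slips in the fingers
- red_top (a point): centre of the top face of the red cap: cap 46 mm diameter, 30 mm high, with 6 mm of narrower neck (38 mm) between it and the jar's square shoulder; the top is 102 mm above the jar's underside, 108 mm above the bench while the jar is in its well
- white_top (a point): centre of the top face of the white cap: cap 46 mm diameter, 30 mm high, with 6 mm of narrower neck (38 mm) between it and the jar's square shoulder; the top is 102 mm above the jar's underside, 108 mm above the bench while the jar is in its well
- rack: fixed wooden rack, 90 x 220 x 26 mm, long side along its own y; origin at the centre of its underside. Two square wells 56 x 56 mm (3 mm play all round, 5 mm chamfer), centred at y = +70 and -70 mm, 20 mm deep, floor 6 mm above the bench; a jar can turn about 0.12 rad either way in them (after tightening, 0.1 rad back frees it from the walls, and the cap stays down)
- mat: round blue mat fixed to the bench, 150 mm diameter, 3 mm thick, white spot in the middle; origin at the centre of its underside
- screwdriver: orange-handled screwdriver, 200 mm, lying left of the rack; loose, a bystander to leave alone
- tape_measure: yellow and black tape measure, about 65 x 34 x 60 mm, standing between the rack and the mat, nearer the robot; loose, a bystander to leave alone
- hammer: hammer lying beyond the blue mat; loose, a bystander to leave alone
- wrench: steel open wrench lying beyond the rack; loose, a bystander to leave alone
- glue: yellow glue bottle, 60 mm diameter, 160 mm tall, far left, beyond the rack; loose, a bystander to leave alone
- mug: blue mug, 76 mm diameter, 90 mm tall, right of the mat; loose, a bystander to leave alone
- sanding_block: cork sanding block, 100 x 50 x 24 mm, lying between the rack and the mat; loose, a bystander to leave alone
Things that resemble listed ones, but are neither listed nor needed, are in the scene too. What is shaped like the jar_red but green is not meant.

How it is judged:
By the outcome, as a careful person would: the job done as asked, in the order asked, and still so for the second after the job is handed in, while the arm keeps its last pose, push and grip.
It also fails if it takes over 72 s, if anything falls off the work surface, if the arm or the gripper's body presses on something with over 40 N, if the wrist force passes 120 N, or if a joint passes its speed limit or range.

## Robot

A 6-joint arm with a two-finger parallel gripper is mounted at the origin on the work surface. World frame = base frame: x ahead of the robot, y to its left, z up, the work surface at z = 0. Lengths are in m, angles in degrees, forces in N, time in s.
With the tool pointing down it reaches from about 0.35 to 0.875 m from the base axis. Payload 4.2 kg.
Tool frame: the origin (TCP) lies midway between the tips of the shut fingers; the grasp point (between the pads) lies 19 mm behind it; z points along the fingers, y is the line along which they close (so a half turn about z gives the same grasp; the last joint's range is limited). The gripper opens to 87 mm and grips with 3 to 60 N. Pads are 19 mm wide; open, the fingers measure 117 mm over their backs; the gripper's body (75 mm by 190 mm) begins 51 mm behind the grasp point.
Start: joints at [-48.495, 22.042, 0.453, 0, -68.411, -14.817], TCP at [0.281, -0.558, 0.223] pointing down, gripper open.
Joint ranges: [-179.83, 179.83], [-69.29, 118.12], [-61.27, 80.66], [-181.25, 117.63], [-171.15, -9.14], [-177.46, 177.46]. Speed limits (degrees/s): [159.86, 159.86, 180, 180, 180, 180].

## Interface

Orientations are given as a 3x3 rotation matrix whose columns are the frame's x, y, z axes.
In Python, from cell import r gives the robot as it stands.
- The arm moves only by the shell command python3 -m creep [FORCE], which reads ROWS from standard input. ROWS is 1 to 5 rows, parted by a bar, with the numbers parted by commas; each row has 7 numbers: dx, dy, dz in a scale on which 1.0 is 250 mm, then a rotation vector rx, ry, rz in normalised numbers (1 is 180 degrees), then the finger opening in m; each row is the pose to reach, as a shift and turn from the pose commanded when the command began, along the tool's axes at that moment; what a row does not reach only later rows make up. A row lasts 1/8 s, in which the tool goes at most 0.0625 m and 10.7 degrees, less where a joint would pass 70% of its speed; a pose out of reach is approached as far as the arm can. The fingers move at their own pace and stop on an object; FORCE is the grip in N (left out, the last holds). Time passes only in rows, so rows that do not move let the fingers close. It prints the time, the measured TCP pose, the force, the opening and the grip force at its end. Shift and turn numbers lie between -1 and 1, and a call with a number outside is refused. Input that does not fit is refused with a message, and nothing moves.
- r.sense(): the state, without advancing time (a new reading comes with each control period).
- r.camera(name): name is "side" or "top"; returns a dict with "color" (420x560x3 uint8, red, green, blue), "fx", "fy", "cx", "cy" (pixels), "cam_to_world" (4x4, takes a point from camera to world coordinates). Camera axes: x right, y up, looking along -z (the intrinsics and any distortion apply to the point x, -y, -z); pixel columns grow to the right and rows downward; lengths in m; the calibration is good to about 2 mm. A picture is of the moment at which its call begins. There is no depth.
- r.job_done(): hands the job in; it is judged then, once.
Trained networks look in the newest picture that a camera, given by its name, has taken for a name from the list of things; names that differ only in an ending like _2 or _b are one class to them, and where a whole thing is asked for, a point or a joint stands for the part that bears it (a point fixed in the world has none). Each returns a list of dicts, best first, with "confidence" (0 to 1); they miss things now and then, are a little off and sometimes report something else, mostly with a low value. They report only what shows in the picture. A call takes as long as a camera call. They do not tell look-alikes from the thing itself.
- r.look_for(camera, target): "bbox" ([left, top, width, height] in pixels, round what is visible of it).
- r.silhouettes(camera, target): "mask" (420x560 bool, what is visible of it) and "bbox" ([left, top, width, height] in pixels, round what is visible of it).
- r.landmark_of(camera, target): "point" ([column, row] in pixels: a listed point, or the origin of a listed thing).
The state is a dict: "clock": time; "q": joint angles; "qvel": joint speeds; "effort": joint torques, N m; "tool_pos": TCP position; "tcp_rot": TCP orientation; "force": force on the tool from outside, world axes, zero at the start; "ft_torque": the same for the moment, N m; "opening": finger opening in m; "grip_force": force on a finger pad.
Only numpy, scipy, OpenCV 4.12 (cv2) and the standard library are available. Lean on these libraries where they do the work, as an engineer would, in place of code of your own. Each camera call takes 0.05 s, during which the arm holds its last target. There are 200 camera calls.

## Working session

There is one attempt and no reset: what is moved stays moved. The work goes in short steps, Python scripts to look and compute and a shell command to move; the robot and the scene stay as the last step left them, time stands still between calls to the robot, and variables do not carry over. Pictures are saved under pics/ and viewed, at most 10 in all, crops included, and the job is handed in when it is done.

```bash
ls; mkdir -p pics
cat > h.py <<'E'
import numpy as np, cv2
from cell import r
def ray(c,p):
    M=np.array(c["cam_to_world"]); d=np.array([(p[0]-c["cx"])/c["fx"],-(p[1]-c["cy"])/c["fy"],-1.])
    return M[:3,3], M[:3,:3]@d
def at(c,p,z):
    o,d=ray(c,p); return o+d*(z-o[2])/d[2]
def proj(c,P):
    M=np.array(c["cam_to_world"]); q=M[:3,:3].T@(np.array(P)-M[:3,3]); return [c["cx"]+c["fx"]*q[0]/-q[2], c["cy"]-c["fy"]*q[1]/-q[2]]
E
python3 - <<'E'
from h import *
for n in("top","side"):
    c=r.camera(n); cv2.imwrite(f"pics/{n}0.png",c["color"][:,:,::-1])
    print(n,{k:(np.round(v,3).tolist() if k!="color" else 0) for k,v in c.items()})
    for t,z in (("red_top",.108),("white_top",.108),("rack",0),("mat",0),("jar_red",.006),("jar_white",.006)):
        for l in r.landmark_of(n,t)[:3]: print(t,np.round(l["point"],1),round(l["confidence"],2),np.round(at(c,l["point"],z),4))
s=r.sense(); print(s)
E
```

```text
pics
top {'color': 0, 'fx': 389.333, 'fy': 389.333, 'cx': 280.264, 'cy': 208.113, 'cam_to_world': [[0.011, 0.993, -0.115, 0.505], [-1.0, 0.009, -0.02, -0.041], [-0.019, 0.115, 0.993, 1.121], [0.0, 0.0, 0.0, 1.0]]}
red_top [273.  227.9] 0.82 [ 0.5702 -0.0019  0.108 ]
red_top [287.8 184.5] 0.69 [ 0.685  -0.0394  0.108 ]
red_top [249.8 235.9] 0.31 [0.5488 0.0582 0.108 ]
white_top [217.9 236.8] 0.57 [0.5456 0.1414 0.108 ]
rack [247.7 235.9] 0.88 [0.5533 0.0749 0.    ]
rack [349.6 163. ] 0.24 [ 0.7694 -0.2195  0.    ]
rack [446.1 223.1] 0.2 [ 0.5957 -0.4931  0.    ]
mat [386.5 230.5] 0.96 [ 0.5728 -0.323   0.    ]
jar_red [269.5 230.8] 0.9 [0.5683 0.012  0.006 ]
jar_red [288.8 186.9] 0.72 [ 0.6961 -0.0422  0.006 ]
jar_white [223.8 236.3] 0.77 [0.5512 0.1429 0.006 ]
side {'color': 0, 'fx': 385.686, 'fy': 385.686, 'cx': 277.831, 'cy': 211.285, 'cam_to_world': [[-0.87, 0.343, -0.355, 0.204], [-0.493, -0.576, 0.652, 0.72], [0.019, 0.742, 0.67, 0.894], [0.0, 0.0, 0.0, 1.0]]}
red_top [256.8 205.2] 0.7 [ 0.6902 -0.035   0.108 ]
red_top [267.6 287.5] 0.67 [0.5027 0.2157 0.108 ]
red_top [285.2 226
[... 526 characters left out ...]
e-03,
       -6.84114650e+01, -1.48183202e+01]), 'qvel': array([ 0.03449239,  0.03838571, -0.05403826, -0.06679533,  0.0197952 ,
        0.02601522]), 'effort': array([-2.37990014e-05, -3.90332901e+01,  1.87585473e+01,  4.22343224e+00,
        1.55953655e-02, -1.33160998e-05]), 'tool_pos': array([ 0.28074552, -0.55838296,  0.22257737]), 'tcp_rot': array([[-8.93473528e-01, -4.49115855e-01,  5.63958815e-05],
       [-4.49115857e-01,  8.93473529e-01, -2.38732517e-05],
       [-3.96663714e-05, -4.66584031e-05, -9.99999998e-01]]), 'force': array([ 1.21958299, -0.07478579,  0.70663614]), 'ft_torque': array([ 0.0063953 , -0.008482  ,  0.01794637]), 'grip_force': 0.0, 'opening': 0.08710019397625282}
```

Run:
```python
import cv2,numpy as np
t=cv2.imread("pics/top0.png"); s=cv2.imread("pics/side0.png")
cv2.imwrite("pics/both.png",np.hstack([cv2.resize(t,(400,300)),cv2.resize(s,(400,300))]))
a=cv2.resize(t[165:265,190:310],(800,667),interpolation=cv2.INTER_CUBIC)[:600]
cv2.imwrite("pics/crop.png",a)
```

```text
(no output)
```

View pics/top0.png

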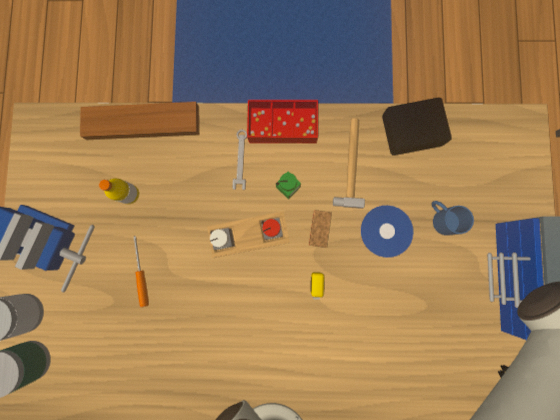

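View pics/side0.png

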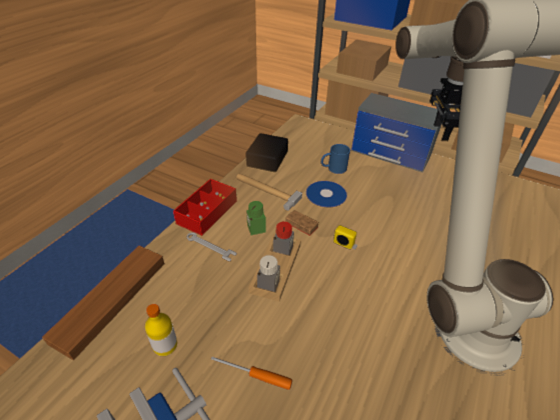

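View pics/crop.png

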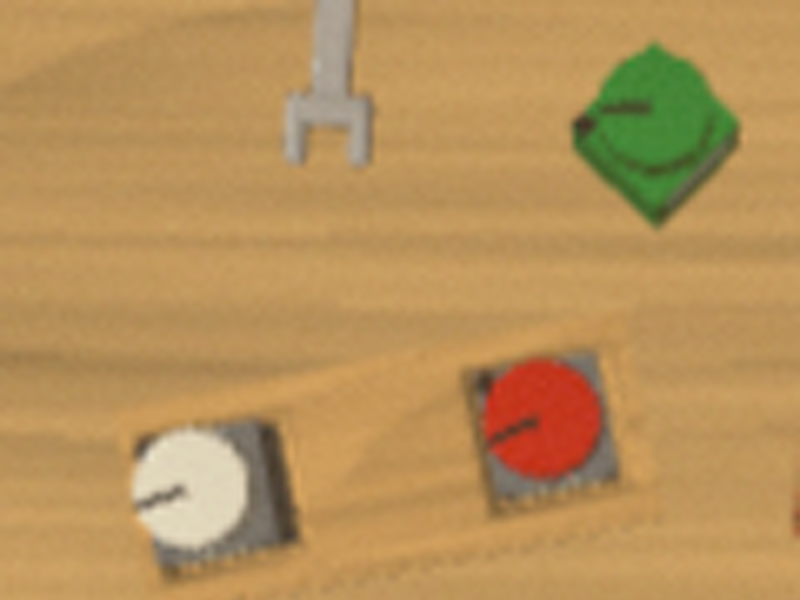

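Run:
```python
from h import *
# one more look from each camera, average with colour blobs
ims={n:r.camera(n) for n in("top","side")}
yaw=None
for n,c in ims.items():
    hsv=cv2.cvtColor(c["color"],cv2.COLOR_RGB2HSV)
    g={"red_top":(271,228) if n=="top" else (285,227),"white_top":(219,238) if n=="top" else (269,262)}
    for t,p in g.items():
        if t=="red_top": m=((hsv[...,0]<6)|(hsv[...,0]>174))&(hsv[...,1]>150)&(hsv[...,2]>80)
        else: m=(hsv[...,1]<60)&(hsv[...,2]>130)
        m=m.astype(np.uint8); w=np.zeros_like(m); w[p[1]-16:p[1]+16,p[0]-16:p[0]+16]=1; m*=w
        k=cv2.connectedComponentsWithStats(m); i=1+np.argmax(k[2][1:,4]); 
        print(n,t,k[2][i],np.round(k[3][i],1),"top",np.round(at(c,k[3][i],.108),4),"mid .093",np.round(at(c,k[3][i],.093),4))
    for t in("red_top","white_top"):
        for l in r.landmark_of(n,t)[:3]: print(" lm",t,np.round(l["point"],1),round(l["confidence"],2),np.round(at(c,l["point"],.108),4))
c=ims["top"]
px=lambda u,v:(190+(u+.5)/6.667-.5,165+(v+.5)/6.667-.5)
A=lambda a,b,z:np.degrees(np.arctan2(*(at(c,px(*b),z)-at(c,px(*a),z))[[1,0]]))
for t,C,S,D,J in(("red",(543,418),(490,440),(483,382),None),("white",(190,488),(137,505),(143,452),None)):
    top=at(c,px(*C),.108); d=at(c,px(*D),.072)-top
    print(t,"centre",top,"stripe",A(C,S,.108),"dot",np.degrees(np.arctan2(d[1],d[0])),np.hypot(*d[:2]))
```

```text
top red_top [263 219  17  18 229] [271.1 227.3] top [0.5716 0.0032 0.108 ] mid .093 [0.5726 0.0039 0.093 ]
top white_top [210 229  18  20 249] [218.6 238.2] top [0.542  0.1394 0.108 ] mid .093 [0.5425 0.1421 0.093 ]
 lm red_top [274.5 225.2] 0.56 [ 0.5773 -0.0057  0.108 ]
 lm red_top [285.  180.1] 0.55 [ 0.6968 -0.0319  0.108 ]
 lm white_top [445.8 223.6] 0.73 [ 0.5857 -0.4487  0.108 ]
 lm white_top [217.2 236.1] 0.48 [0.5474 0.1433 0.108 ]
side red_top [277 222  15  17 221] [283.8 229.8] top [0.5663 0.0168 0.108 ] mid .093 [0.5733 0.0034 0.093 ]
side white_top [260 256  17  19 266] [268.1 265. ] top [0.5385 0.1527 0.108 ] mid .093 [0.5449 0.1419 0.093 ]
 lm red_top [256.2 204.2] 0.69 [ 0.6943 -0.0381  0.108 ]
 lm red_top [285.3 227.9] 0.55 [0.5664 0.0076 0.108 ]
 lm white_top [269.4 261.1] 0.71 [0.5424 0.1394 0.108 ]
red centre [0.57177034 0.0033081  0.108     ] stripe 113.14472282811413 dot 57.36440491535222 0.03101563037855982
white centre [0.54305793 0.14086714 0.108     ] stripe 108.38732263941331 dot 58.89080297948298 0.030370050117494735
```

The manual's scale: shifts go in shares of 250 mm and turns go in shares of 180 degrees. Converting my numbers, -0.22 m / 0.25 = -0.88, -0.19 m / 0.25 = -0.76.

```bash
echo '-0.16,0.116,0,0,0,0,0.087 | -0.36,0.26,0,0,0,0,0.087 | -0.56,0.404,0,0,0,0,0.087 | -0.76,0.552,0,0,0,0,0.087 | -0.88,0.636,0,0,0,0,0.087' | python3 -m creep 25
echo '-0.16,0.116,0,0,0,0,0.087 | -0.36,0.26,0,0,0,0,0.087 | -0.56,0.404,0,0,0,0,0.087 | -0.72,0.52,0,0,0,0,0.087 | -0.88,0.636,0,0,0,0,0.087' | python3 -m creep
echo '-0.16,0.116,0,0,0,0,0.087 | -0.2892,0.212,0,0,0,0,0.087 | -0.2892,0.212,0,0,0,0,0.087' | python3 -m creep
python3 -c "from cell import r;print(r.sense()['q'])"
```

```text
clock: 1.62
tool_pos: [0.4067, -0.3153, 0.223]
tcp_rot: [[-0.893, -0.451, 0.001], [-0.451, 0.893, -0.0], [-0.001, -0.001, -1.0]]
force: [-0.0, -0.1, -0.2]
opening: 0.0866
grip_force: 0.0
clock: 2.25
tool_pos: [0.5317, -0.0749, 0.2229]
tcp_rot: [[-0.893, -0.45, 0.001], [-0.45, 0.893, 0.0], [-0.001, -0.0, -1.0]]
force: [0.8, -0.4, -0.1]
opening: 0.0868
grip_force: 0.0
clock: 2.62
tool_pos: [0.5728, 0.0054, 0.2222]
tcp_rot: [[-0.892, -0.452, 0.0], [-0.452, 0.892, 0.0], [-0.0, 0.0, -1.0]]
force: [0.6, -1.1, -0.4]
opening: 0.0868
grip_force: 0.0
[ 1.67404652e+01  1.69876740e+01 -7.11186970e+00 -1.80097035e-03
 -6.58965224e+01 -7.98590459e+01]
```

In the tool's units: 0.13 m / 0.25 = 0.52, 0.115 m / 0.25 = 0.46, -50 degrees / 180 = -0.2778.

```bash
echo '0,0,0.12,0,0,-0.0556,0.087 | 0,0,0.24,0,0,-0.1111,0.087 | 0,0,0.36,0,0,-0.1667,0.087 | 0,0,0.46,0,0,-0.2222,0.087 | 0,0,0.52,0,0,-0.2778,0.087' | python3 -m creep
echo '0,0,0.032,0,0,0,0.087 | 0,0,0.05,0,0,0,0.087 | 0,0,0.05,0,0,0,0.03 | 0,0,0.05,0,0,0,0.03 | 0,0,0.05,0,0,0,0.03' | python3 -m creep 25
echo '0,0,0,0,0,0,0.03 | 0,0,0,0,0,0,0.03 | 0,0,0,0,0,0,0.03' | python3 -m creep 25
python3 -c "from cell import r;s=r.sense();print(s['q'],s['ft_torque'])"
```

```text
clock: 3.25
tool_pos: [0.5707, 0.0021, 0.0913]
tcp_rot: [[-0.226, -0.974, -0.002], [-0.974, 0.226, -0.001], [0.001, 0.002, -1.0]]
force: [-0.1, -0.6, -0.7]
opening: 0.0869
grip_force: 0.0
clock: 3.88
tool_pos: [0.5721, 0.0033, 0.0806]
tcp_rot: [[-0.231, -0.973, 0.001], [-0.973, 0.231, 0.0], [-0.0, -0.001, -1.0]]
force: [-0.2, -0.6, 0.3]
opening: 0.0647
grip_force: 0.0
clock: 4.25
tool_pos: [0.5721, 0.0032, 0.0802]
tcp_rot: [[-0.23, -0.973, 0.001], [-0.973, 0.23, -0.0], [-0.0, -0.001, -1.0]]
force: [-0.3, 0.1, 0.2]
opening: 0.0452
grip_force: 25.0
[ 1.65441602e+01  2.50226168e+01 -1.76382424e+01  1.45629187e-02
 -4.73033392e+01 -2.98602268e+01] [-0.07533494 -0.11985401 -0.01830676]
```

In the tool's units: 50 degrees / 180 = 0.2778.

```bash
S="import sys;from cell import r;s=r.sense();print(s['ft_torque'].round(3),s['q'][5])"
echo '0,0,0,0,0,0.0556,0.03 | 0,0,0,0,0,0.1111,0.03 | 0,0,0,0,0,0.1667,0.03 | 0,0,0,0,0,0.2222,0.03 | 0,0,0,0,0,0.2778,0.03' | python3 -m creep | grep force; python3 -c "$S"
echo '0,0,0,0,0,0.0222,0.03 | 0,0,0,0,0,0.0444,0.03' | python3 -m creep | grep force; python3 -c "$S"
echo '0,0,0,0,0,0.0222,0.03 | 0,0,0,0,0,0.0444,0.03' | python3 -m creep | grep force; python3 -c "$S"
echo '0,0,0,0,0,0.0222,0.03 | 0,0,0,0,0,0.0444,0.03' | python3 -m creep | grep force; python3 -c "$S"
```

```text
force: [-2.4, 6.0, 3.4]
grip_force: 25.0
[1.865 1.027 0.182] -80.15741356460289
force: [-3.2, 6.0, 3.2]
grip_force: 25.0
[2.044 0.956 0.141] -87.95740818928621
force: [-2.6, 7.1, 2.8]
grip_force: 25.0
[2.423 1.057 0.199] -95.95941332633565
force: [-7.0, 9.2, 8.1]
grip_force: 25.0
[2.747 2.302 0.97 ] -103.8314613615825
```

In the tool's units: 6 degrees / 180 = 0.0333.

```bash
S="import sys;from cell import r;s=r.sense();print(s['ft_torque'].round(3),s['q'][5])"
echo '0,0,0,0,0,0.0167,0.03 | 0,0,0,0,0,0.0333,0.03 | 0,0,0,0,0,0.0333,0.03' | python3 -m creep | grep force; python3 -c "$S"
echo '0,0,0,0,0,-0.0222,0.03 | 0,0,0,0,0,-0.0389,0.03 | 0,0,0,0,0,-0.0389,0.03' | python3 -m creep | grep force; python3 -c "$S"
```

```text
force: [-5.4, 8.4, 6.4]
grip_force: 25.0
[2.434 1.596 0.548] -109.77478703383134
force: [-2.8, -0.2, 5.6]
grip_force: 25.0
[ 0.227  1.067 -0.03 ] -102.84684897698017
```

```bash
cat > w.py <<'E'
from h import *
f=[]
for i in range(6): c=r.camera("top"); s=r.sense(); f.append(s["force"])
print(np.mean(f,0).round(2),np.std(f,0).round(2),s["ft_torque"].round(3),s["tool_pos"],s["opening"])
cv2.imwrite(f"pics/w{s['clock']:.1f}.png",c["color"][:,:,::-1])
E
echo '0,0,-0.032,0,0,0,0.03 | 0,0,-0.08,0,0,0,0.03 | 0,0,-0.16,0,0,0,0.03 | 0,0,-0.22,0,0,0,0.03 | 0,0,-0.24,0,0,0,0.03' | python3 -m creep 30
echo '0,0,0,0,0,0,0.03 | 0,0,0,0,0,0,0.03 | 0,0,0,0,0,0,0.03 | 0,0,0,0,0,0,0.03 | 0,0,0,0,0,0,0.03' | python3 -m creep
python3 w.py
```

```text
clock: 7.0
tool_pos: [0.5724, 0.0033, 0.1414]
tcp_rot: [[-0.998, -0.064, 0.002], [-0.064, 0.998, 0.001], [-0.002, 0.001, -1.0]]
force: [1.1, -1.4, -2.3]
opening: 0.0454
grip_force: 30.0
clock: 7.62
tool_pos: [0.5718, 0.0032, 0.1398]
tcp_rot: [[-0.998, -0.064, -0.0], [-0.064, 0.998, -0.0], [0.0, -0.0, -1.0]]
force: [0.3, 0.4, -3.6]
opening: 0.0454
grip_force: 30.0
[ 0.18  0.33 -2.33] [0.61 0.54 0.66] [-0.046 -0.012 -0.012] [0.57181219 0.00316367 0.14007841] 0.04527422575148017
```

In the tool's units: 0.054 m / 0.25 = 0.216, 0.048 m / 0.25 = 0.192.

```bash
echo '0,0,0.06,0,0,0,0.03 | 0,0,0.12,0,0,0,0.03 | 0,0,0.16,0,0,0,0.03 | 0,0,0.192,0,0,0,0.03 | 0,0,0.216,0,0,0,0.03' | python3 -m creep
echo '0,0,0.012,0,0,0,0.03 | 0,0,0.024,0,0,0,0.03 | 0,0,0.024,0,0,0,0.03' | python3 -m creep
```

```text
clock: 8.55
tool_pos: [0.5719, 0.0032, 0.0855]
tcp_rot: [[-0.998, -0.064, -0.0], [-0.064, 0.998, -0.0], [0.0, -0.0, -1.0]]
force: [1.0, 0.5, -1.2]
opening: 0.0455
grip_force: 30.0
clock: 8.93
tool_pos: [0.5721, 0.0033, 0.0805]
tcp_rot: [[-0.998, -0.065, 0.001], [-0.065, 0.998, 0.0], [-0.001, 0.0, -1.0]]
force: [-0.2, 0.8, 0.9]
opening: 0.0454
grip_force: 30.0
```

Run:
```python
import cv2,glob
from h import *
c=r.camera("side"); a=c["color"][:,:,::-1]
t=cv2.imread(glob.glob("pics/w*.png")[0])
A=cv2.resize(t[165:265,190:310],(400,333),interpolation=cv2.INTER_CUBIC);B=cv2.resize(a[190:290,220:340],(400,333),interpolation=cv2.INTER_CUBIC)
cv2.imwrite("pics/c1.png",np.hstack([A,B]))
```

```text
(no output)
```

View pics/c1.png

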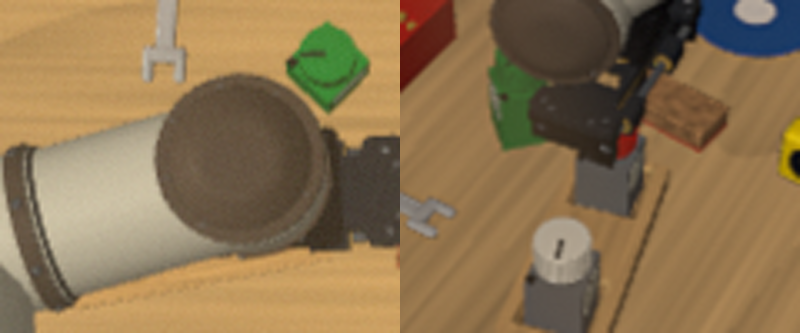

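In the tool's units: -0.07 m / 0.25 = -0.28, -0.03 m / 0.25 = -0.12.

```bash
echo '0,0,0,0,0,0,0.087 | 0,0,0,0,0,0,0.087 | 0,0,0,0,0,0,0.087 | 0,0,-0.12,0,0,0,0.087 | 0,0,-0.28,0,0,0,0.087' | python3 -m creep 25
echo '0.008,0.12,0,0,0,-0.0556,0.087 | 0.04,0.32,0,0,0,-0.1111,0.087 | 0.0832,0.5,0,0,0,-0.1667,0.087 | 0.0832,0.5528,0,0,0,-0.2222,0.087 | 0.0832,0.5528,0,0,0,-0.2778,0.087' | python3 -m creep
echo '0,0,0.1,0,0,-0.0556,0.087 | 0,0,0.18,0,0,-0.1111,0.087 | 0,0,0.24,0,0,-0.1389,0.087 | 0,0,0.28,0,0,-0.1389,0.087 | 0,0,0.28,0,0,-0.1389,0.087' | python3 -m creep
python3 -c "from cell import r;s=r.sense();print(s['q'],s['ft_torque'])"
```

```text
clock: 9.6
tool_pos: [0.5711, 0.0029, 0.1498]
tcp_rot: [[-0.998, -0.064, -0.003], [-0.064, 0.998, -0.001], [0.003, -0.001, -1.0]]
force: [0.7, -0.1, -0.5]
opening: 0.084
grip_force: 0.0
clock: 10.22
tool_pos: [0.542, 0.1411, 0.1502]
tcp_rot: [[-0.586, -0.811, 0.0], [-0.811, 0.586, 0.0], [-0.0, -0.0, -1.0]]
force: [-0.2, -0.3, 0.1]
opening: 0.087
grip_force: 0.0
clock: 10.85
tool_pos: [0.5419, 0.1395, 0.0795]
tcp_rot: [[-0.197, -0.98, -0.001], [-0.98, 0.197, -0.001], [0.001, 0.001, -1.0]]
force: [-0.5, 0.1, -1.5]
opening: 0.0872
grip_force: 0.0
[ 3.10329907e+01  2.41007450e+01 -1.93929399e+01  2.78796309e-03
 -4.65883601e+01 -4.24222066e+01] [ 0.05279413  0.06415155 -0.02772706]
```

Now check the red cap (arm partly away) while closing on the white one and turning.

In the tool's units: 46 degrees / 180 = 0.2556.

```bash
S="import sys;from cell import r;s=r.sense();print(s['ft_torque'].round(3),s['q'][5])"
echo '0,0,0,0,0,0,0.03 | 0,0,0,0,0,0,0.03 | 0,0,0,0,0,0,0.03 | 0,0,0,0,0,0,0.03 | 0,0,0,0,0,0,0.03' | python3 -m creep 25 | grep -A1 open
echo '0,0,0,0,0,0,0.03 | 0,0,0,0,0,0,0.03 | 0,0,0,0,0,0,0.03' | python3 -m creep 25; python3 -c "$S"
echo '0,0,0,0,0,0.0556,0.03 | 0,0,0,0,0,0.1111,0.03 | 0,0,0,0,0,0.1667,0.03 | 0,0,0,0,0,0.2222,0.03 | 0,0,0,0,0,0.2556,0.03' | python3 -m creep | grep force; python3 -c "$S"
echo '0,0,0,0,0,0.0222,0.03 | 0,0,0,0,0,0.0444,0.03' | python3 -m creep | grep force; python3 -c "$S"
echo '0,0,0,0,0,0.0222,0.03 | 0,0,0,0,0,0.0444,0.03' | python3 -m creep | grep force; python3 -c "$S"
```

```text
opening: 0.0454
grip_force: 25.1
clock: 11.85
tool_pos: [0.543, 0.1399, 0.0805]
tcp_rot: [[-0.196, -0.981, 0.002], [-0.981, 0.196, 0.0], [-0.001, -0.002, -1.0]]
force: [3.2, -0.8, 1.5]
opening: 0.0453
grip_force: 25.0
[-0.325 -0.956 -0.034] -42.35210470050567
force: [-2.2, 2.2, 3.9]
grip_force: 25.0
[0.843 0.665 0.093] -88.53857068023486
force: [-2.0, 3.5, 4.1]
grip_force: 25.0
[1.264 0.877 0.153] -96.44762657731256
force: [-4.9, 5.9, 5.2]
grip_force: 25.0
[2.112 1.359 0.793] -104.38466234781396
```

In the tool's units: 8 degrees / 180 = 0.0444.

```bash
S="import sys;from cell import r;s=r.sense();print(s['ft_torque'].round(3),s['q'][5])"
echo '0,0,0,0,0,0.0222,0.03 | 0,0,0,0,0,0.0444,0.03' | python3 -m creep | grep force; python3 -c "$S"
echo '0,0,0,0,0,-0.0222,0.03 | 0,0,0,0,0,-0.0389,0.03 | 0,0,0,0,0,-0.0389,0.03' | python3 -m creep | grep force; python3 -c "$S"
echo '0,0,-0.032,0,0,0,0.03 | 0,0,-0.08,0,0,0,0.03 | 0,0,-0.16,0,0,0,0.03 | 0,0,-0.22,0,0,0,0.03 | 0,0,-0.24,0,0,0,0.03' | python3 -m creep 35
echo '0,0,0,0,0,0,0.03 | 0,0,0,0,0,0,0.03 | 0,0,0,0,0,0,0.03 | 0,0,0,0,0,0,0.03 | 0,0,0,0,0,0,0.03' | python3 -m creep
python3 w.py
```

```text
force: [-8.8, 8.0, 10.4]
grip_force: 25.0
[2.553 2.735 0.887] -112.3217286215161
force: [-2.3, 0.6, 5.6]
grip_force: 25.0
[0.11  0.879 0.133] -105.3215963766474
clock: 14.22
tool_pos: [0.5425, 0.14, 0.1411]
tcp_rot: [[-0.963, -0.27, 0.001], [-0.27, 0.963, 0.001], [-0.002, 0.001, -1.0]]
force: [-0.4, -0.0, -5.3]
opening: 0.0453
grip_force: 35.0
clock: 14.85
tool_pos: [0.5421, 0.1397, 0.1399]
tcp_rot: [[-0.963, -0.27, -0.0], [-0.27, 0.963, -0.0], [0.0, -0.0, -1.0]]
force: [-0.2, 0.5, -5.3]
opening: 0.0452
grip_force: 35.0
[ 0.15 -0.13 -5.31] [0.39 0.44 0.33] [-0.032  0.002 -0.015] [0.5421633  0.13976673 0.14005771] 0.0453079127904822
```

In the tool's units: -0.1 m / 0.25 = -0.4, -0.09 m / 0.25 = -0.36.

```bash
echo '0,0,-0.12,0,0,0,0.03 | 0,0,-0.24,0,0,0,0.03 | 0,0,-0.36,0,0,0,0.03 | 0,0,-0.4,0,0,0,0.03' | python3 -m creep 35
python3 - <<'E'
from h import *
for n,g in(("top",(387,231)),("side",(326,194))):
    c=r.camera(n); im=cv2.imread(f"pics/{n}0.png"); hsv=cv2.cvtColor(im,cv2.COLOR_BGR2HSV)
    for m,z in(((hsv[...,1]<70)&(hsv[...,2]>130),.003),((hsv[...,0]>100)&(hsv[...,0]<130)&(hsv[...,1]>100),.003)):
        m=m.astype(np.uint8); w=np.zeros_like(m); w[g[1]-30:g[1]+30,g[0]-30:g[0]+30]=1; m*=w
        k=cv2.connectedComponentsWithStats(m); i=1+np.argmax(k[2][1:,4]); b=k[2][i]
        print(n,b,at(c,k[3][i],z),at(c,(b[0]+b[2]/2-.5,b[1]+b[3]/2-.5),z))
s=r.sense(); print(s["tool_pos"],s["tcp_rot"],s["q"])
E
```

```text
clock: 15.65
tool_pos: [0.5431, 0.1402, 0.2422]
tcp_rot: [[-0.963, -0.271, 0.004], [-0.271, 0.963, 0.002], [-0.004, 0.001, -1.0]]
force: [0.2, 0.6, -5.6]
opening: 0.0452
grip_force: 35.0
top [379 223  16  16 211] [ 0.57243183 -0.32243978  0.003     ] [ 0.57265286 -0.32220862  0.003     ]
top [ 361  206   51   51 1817] [ 0.57176874 -0.32188994  0.003     ] [ 0.57121058 -0.32075948  0.003     ]
side [320 189  13   8  76] [ 0.57471602 -0.32336276  0.003     ] [ 0.57527057 -0.32506061  0.003     ]
side [307 181  39  26 693] [ 0.57268897 -0.31929147  0.003     ] [ 0.57289568 -0.31978865  0.003     ]
[0.54239754 0.13996655 0.24072893] [[-9.62770910e-01 -2.70313902e-01  1.60283197e-03]
 [-2.70312191e-01  9.62771969e-01  1.20635532e-03]
 [-1.86925630e-03  7.28178788e-04 -9.99997988e-01]] [ 3.10379717e+01  1.49460338e+01 -7.22349321e+00 -1.28302658e-02
 -6.77161482e+01 -1.05350206e+02]
```

In the tool's units: -0.222 m / 0.25 = -0.888, -0.17 m / 0.25 = -0.68.

```bash
echo '0.02,-0.0904,0,0,0,0,0.03 | 0.06,-0.28,0,0,0,0,0.03 | 0.1,-0.48,0,0,0,0,0.03 | 0.144,-0.68,0,0,0,0,0.03 | 0.1872,-0.888,0,0,0,0,0.03' | python3 -m creep 35
echo '0.0424,-0.2,0,0,0,0,0.03 | 0.084,-0.4,0,0,0,0,0.03 | 0.1264,-0.6,0,0,0,0,0.03 | 0.168,-0.8,0,0,0,0,0.03 | 0.1944,-0.9244,0,0,0,0,0.03' | python3 -m creep | grep -A9 clock
echo '0,0,0.06,0,0,0,0.03 | 0,0,0.14,0,0,0,0.03 | 0,0,0.22,0,0,0,0.03 | 0,0,0.26,0,0,0,0.03 | 0,0,0.28,0,0,0,0.03' | python3 -m creep 
echo '0,0,0,0,0,0,0.03 | 0,0,0,0,0,0,0.03 | 0,0,0,0,0,0,0.03 | 0,0,0,0,0,0,0.03 | 0,0,0,0,0,0,0.03' | python3 -m creep
python3 - <<'E'
from h import *
c=r.camera("top"); a=c["color"][:,:,::-1]; d=r.camera("side"); b=d["color"][:,:,::-1]
cv2.imwrite("pics/t2.png",a); cv2.imwrite("pics/s2.png",b)
A=cv2.resize(a[165:265,190:310],(400,333),interpolation=cv2.INTER_CUBIC)
cv2.imwrite("pics/c2.png",np.vstack([np.hstack([A,cv2.resize(b[190:290,240:360],(400,333),interpolation=cv2.INTER_CUBIC)])[:300],np.hstack([cv2.resize(a,(400,300)),cv2.resize(b,(400,300))])]))
E
```

```text
clock: 16.38
tool_pos: [0.5562, -0.088, 0.238]
tcp_rot: [[-0.963, -0.271, -0.003], [-0.271, 0.963, 0.0], [0.003, 0.001, -1.0]]
force: [1.1, -1.5, -5.9]
opening: 0.0455
grip_force: 35.0
clock: 17.0
tool_pos: [0.5718, -0.3243, 0.237]
tcp_rot: [[-0.963, -0.268, -0.004], [-0.268, 0.963, 0.002], [0.004, 0.003, -1.0]]
force: [-0.4, 0.0, -5.4]
opening: 0.0453
grip_force: 35.0
clock: 17.62
tool_pos: [0.5724, -0.3216, 0.1686]
tcp_rot: [[-0.963, -0.271, -0.002], [-0.271, 0.963, 0.001], [0.002, 0.001, -1.0]]
force: [1.4, 0.0, -4.6]
opening: 0.0454
grip_force: 35.0
clock: 18.25
tool_pos: [0.5729, -0.3223, 0.1702]
tcp_rot: [[-0.963, -0.27, 0.0], [-0.27, 0.963, -0.0], [-0.0, -0.0, -1.0]]
force: [-0.6, 0.0, -5.9]
opening: 0.0451
grip_force: 35.0
```

View pics/c2.png

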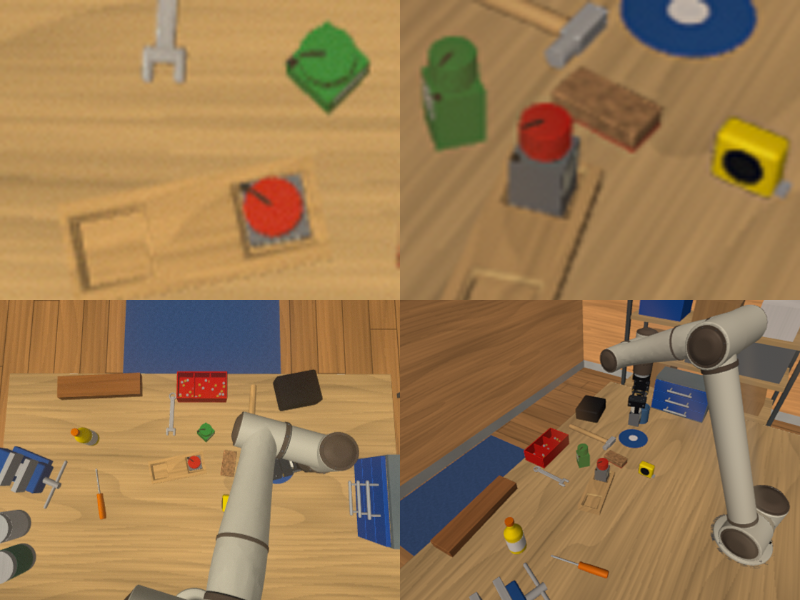

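The red jar stands in its well with its stripe pointing at its dot (about 243,185 in the first crop), and the rest of the bench is undisturbed. I can't make out the white jar in the gripper at this scale, so I'll zoom in.

Run:
```python
import cv2
b=cv2.imread("pics/s2.png"); cv2.imwrite("pics/c3.png",cv2.resize(b[80:230,270:400],(520,600),interpolation=cv2.INTER_CUBIC))
```

```text
(no output)
```

View pics/c3.png

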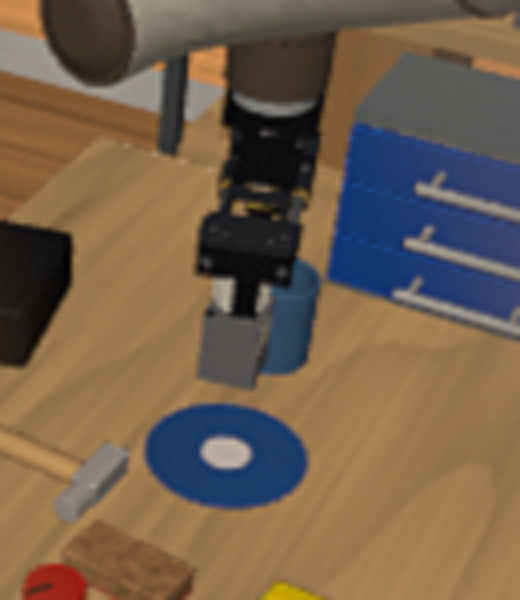

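The white jar is held upright above the white spot (227,452 in the crop), with the mug standing untouched behind it.

```bash
python3 -c "
from cell import r
print(r.sense()['qvel'].round(2)); print(r.job_done())"
```

```text
[-0.08  0.14 -0.05 -0.08 -0.    0.02]
the job is handed in; nothing more can be done
None
```

Job handed in at about 18 s: the white jar is the heavier (about 5.3 N against 2.3 N) and is held still and upright about 9 cm above the mat's centre, with the red jar back in its well; the red cap's stripe is on its dot, while the white cap was turned to its stop by torque but hidden by the gripper from a visual check.

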